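# Chock the row of tins on the pantry board

### The job

Three tins lie on their sides in a row on the dark board, against its end strip, and nothing stops them rolling off the open end. Take the bigger of the two wooden wedges and stand it on its flat underside on the board at that open end, thin edge pointing at the row, pushed up under the last tin until it touches or all but touches, midway along the tin and square to it. Do it gently, so that the tins stay in their row against the strip, and let go of the wedge.

Things in the scene. Friction and masses are not known exactly. Their poses are not given: they have to be found in the camera images.
- chock: Bigger light-wood wedge, loose, 70-140 g, 80 long (x) x 50 wide (y) x 45 high. Origin: centre of its flat underside, z up, +x to the thin edge. Side view: flat top from x -40 to -2, then a 45 degree slope down to the 3 mm high thin edge at x +40. Grip across the parallel sides (y -25, +25) near x -20. A like wedge, 58 x 36 x 18 high (not wanted), and a spice jar stand 20 mm or more away.
- chock_toe (a point): Middle of the bigger wedge's thin edge, at its underside: 40 mm along +x from chock's origin. Same axes as chock.
- board: Fixed dark wooden board under the row. Origin on the counter under it, z up. It spans x -75 to +75, y -165 to +185; upper face at z +12. A strip 20 thick, 40 high stands on it across its +y end, inner face at y +165. Three tins lie in a row along y from the strip, on the middle line x = 0; the row's open end, with bare board, is towards -y.
- can_end: Last tin at the open (-y) end, on its side: 66 diameter, 100 long, 320-480 g. Origin: its centre; x: the tin's axis, along the board's x. It starts at y -3 in the board's frame, the others at +64 and +131 (1 mm gaps), all easy to roll. Wedge touching: thin edge 17 mm from this tin's centre along the board, under the overhang: lower it 20 mm or more short, then slide it in.

How it is judged (in metres and radians):
At the end, for the whole second after the job is handed in: The bigger wedge stands flat on the board (5 mm, 7 degrees), thin edge to the row, square within 12 degrees, thin edge at most 16 mm off the board's middle line and 16 mm short of touching. The last tin is at its place (9 mm along, 15 mm across the board); both at rest (y of chock_toe in the frame of board between -0.036 and 0.005 m and x of chock_toe in the frame of board between -0.016 and 0.016 m and z of chock_toe in the frame of board between 0.008 and 0.017 m and y of chock in the frame of board between -0.08 and -0.045 m and z of chock in the frame of board between 0.008 and 0.017 m and angle between the x axis of chock and the y axis of board, either way round below 0.21 rad and angle between chock's own z axis and vertical below 0.12 rad and y of can_end in the frame of board between -0.012 and 0.008 m and x of can_end in the frame of board between -0.015 and 0.015 m and z of can_end in the frame of board between 0.041 and 0.049 m and linear speed of each of chock, can_end below 0.02 m/s and angular speed of can_end below 0.3 rad/s).
It fails at once if the last tin is sent rolling out of the row (more than 30 mm) or is lifted off the board (y of can_end in the frame of board below -0.033 m or z of can_end in the frame of board above 0.06 m).
It also fails if it takes over 38 s, if anything falls off the work surface, if the arm or the gripper's body presses on something with over 40 N, if the wrist force passes 120 N, or if a joint passes its speed limit or range.

### The arm

A 6-joint arm with a two-finger parallel gripper is mounted at the origin on the work surface. World frame = base frame: x ahead of the robot, y to its left, z up, the work surface at z = 0. Lengths are in mm, angles in degrees, forces in N, time in s.
With the tool pointing down it reaches from about 275 to 775 mm from the base axis. Payload 14.6 kg.
Tool frame: the origin (TCP) lies midway between the tips of the shut fingers; the grasp point (between the pads) lies 19 mm behind it; z points along the fingers, y is the line along which they close (so a half turn about z gives the same grasp; the last joint's range is limited). The gripper opens to 85 mm and grips with 20 to 120 N. Pads are 22 mm wide; open, the fingers measure 114 mm over their backs; the gripper's body (76 mm by 85 mm) begins 54 mm behind the grasp point. The pads swing forward as they close: fully open they stand 13 mm farther back than shut.
Start: joints at [-75.075, 15.075, -2.767, 72.158, 0, 81.102], TCP at [212.053, -480.272, 231.278] pointing down, gripper open.
Joint ranges: [-151.79, 151.79], [-50.71, 97.33], [-67.44, 78.34], [-121.81, 120.89], [-77.56, 73.72], [-180, 180]. Speed limits (degrees/s): [108.29, 108.29, 147.25, 159.86, 180, 180].

### API

Orientations are given as [roll, pitch, yaw] about the fixed x, y, z axes, in that order (R = Rz(yaw) Ry(pitch) Rx(roll)).
In Python, from rig import bot gives the robot as it stands.
- The arm moves only by the tool move_tool, called after ">>>" as name(argument=value, ...), one argument or row to a line, values as JSON. Schema: {"type":"object","properties":{"ticks":{"type":"array","items":{"type":"array","prefixItems":[{"type":"array","items":{"type":"number"},"minItems":3,"maxItems":3},{"type":"array","items":{"type":"number"},"minItems":3,"maxItems":3},{"type":"number"}],"minItems":3,"maxItems":3},"minItems":1,"maxItems":12},"only":{"type":"string"},"quiet":{"type":"boolean"},"lines":{"type":"string"}},"required":["ticks"],"additionalProperties":false}. ticks is a list of rows, 1 to 12 of them, each written [[rx, ry, rz], [dx, dy, dz], opening]: a rotation vector rx, ry, rz in parts of the range, where 1.0 means 90 degrees, then dx, dy, dz in parts of the range, where 1.0 means 500 mm, then the finger opening in mm; each row shifts and turns the commanded pose from where the row before left it, along the tool's axes as they then stand; what a row does not reach is not made up. A row lasts 1/10 s, in which the tool goes at most 50 mm and 8.59 degrees, less where a joint would pass 70% of its speed; a pose out of reach is approached as far as the arm can. The fingers move at their own pace and stop on an object; the grip force is fixed at half the most. Time passes only in rows, so rows that do not move let the fingers close. The tool returns the time, the measured TCP pose, the force, the opening and the grip force at its end. only (a regular expression) keeps the lines of the reply that match it, lines (a string "A,B") keeps lines A to B, and quiet returns only ok. Input that does not fit is refused with a message, and nothing moves.
- bot.observe(): the state, without advancing time (a new reading comes with each control period).
- bot.capture(name): name is "scene" or "top" or "wrist"; returns (picture, depth): 384x512x3 uint8, red, green, blue; 384x512 float32, mm along the optical axis (not along the pixel's ray), 0 where there is no reading.
- bot.calibration(name): a dict with "mtx" (3x3 intrinsics, pixels), "R" (3x3) and "t" (3): a world point X has camera coordinates R X + t. Camera axes: x right, y down, z forward; pixel columns grow to the right and rows downward; lengths in mm; the calibration is good to about 2 mm. A picture is of the moment at which its call begins: read the wrist's pose just before it. calibration takes no time and is no camera call; for the wrist camera it gives the pose at the moment of the call.
- bot.finish_job(): hands the job in; it is judged then, once.
The state is a dict: "clock": time; "q": joint angles; "joint_vel": joint speeds; "tau": joint torques, N m; "ee_pos": TCP position; "eef_rot": TCP orientation; "wrist_force": force on the tool from outside, world axes, zero at the start; "ft_torque": the same for the moment, N m; "width": finger opening in mm; "grip_force": force on a finger pad.
Only numpy, scipy, OpenCV 4.12 (cv2) and the standard library are available. Lean on these libraries where they do the work, as an engineer would, in place of code of your own. Each camera call takes 0.05 s, during which the arm holds its last target. There are 200 camera calls.

## Working session

There is one attempt and no reset: what is moved stays moved. The work goes in short steps, Python scripts to look and compute and a tool call to move; the robot and the scene stay as the last step left them, time stands still between calls to the robot, and variables do not carry over. Pictures are saved under pics/ and viewed, at most 10 in all, crops included, and the job is handed in when it is done.

```bash
mkdir -p pics; ls
```

Run:
```python
from rig import bot
import cv2,numpy as np
for n in("scene","top"):
    p,d=bot.capture(n); cv2.imwrite(f"pics/{n}0.png",p[:,:,::-1]); np.savez(f"{n}0.npz",p=p,d=d)
    c=bot.calibration(n); print(n,np.round(c["mtx"],1).tolist(),np.round(c["R"],3).tolist(),np.round(c["t"],1))
print(bot.observe())
```

```text
pics
rig.py
scene [[401.1, 0.0, 256.7], [0.0, 401.1, 195.1], [0.0, 0.0, 1.0]] [[-0.287, 0.958, -0.001], [0.52, 0.156, -0.84], [-0.804, -0.242, -0.543]] [ 230.4 -229.  1290.1]
top [[353.3, 0.0, 256.6], [0.0, 353.3, 186.7], [0.0, 0.0, 1.0]] [[-0.005, -1.0, -0.005], [-0.984, 0.006, -0.176], [0.176, 0.004, -0.984]] [-32.4 565.1 800.3]
{'clock': 0.1, 'q': array([-7.50762122e+01,  1.50954704e+01, -2.79993435e+00,  7.21568119e+01,
       -5.15940307e-04,  8.11012732e+01]), 'joint_vel': array([-0.018399  , -0.06753642,  0.2016253 , -0.0119904 ,  0.04452012,
       -0.02594522]), 'tau': array([ 3.94097617e-03, -6.38577747e+01,  3.85063326e+01,  1.00752013e-02,
       -1.10935048e-04, -1.65718677e-05]), 'ee_pos': array([ 211.97573255, -480.04615847,  230.88004556]), 'eef_rot': array([-1.79948332e+02, -7.56757654e-03,  2.38225114e+01]), 'wrist_force': array([-0.35695792,  0.53044295, -0.36096563]), 'ft_torque': array([0.01137395, 0.00142104, 0.01966659]), 'grip_force': 0.0, 'width': 85.02139158159801}
```

View pics/top0.png

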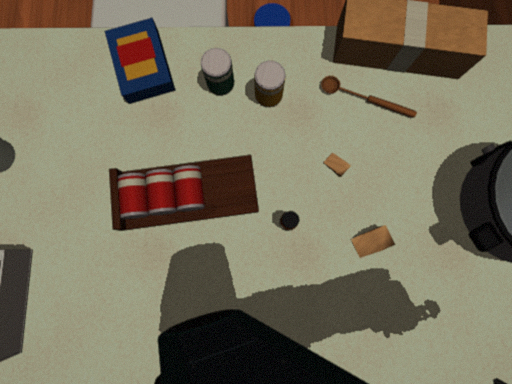

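View pics/scene0.png

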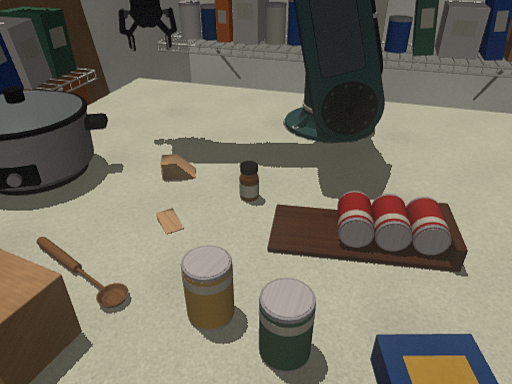

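The top view shows the board spanning about (110–258, 156–230). Its strip is on the left and its open end on the right at about (255,185). The big wedge is at (373,241), the small one at (337,164) and the jar at (289,220). In the scene view the big wedge's slope faces right, towards the board.

Create h.py:
```python
from rig import bot
import cv2,numpy as np
def cloud(n,d,c=None):
    c=c or bot.calibration(n); K=c["mtx"]; v,u=np.mgrid[:d.shape[0],:d.shape[1]]
    X=np.stack([(u-K[0,2])/K[0,0]*d,(v-K[1,2])/K[1,1]*d,d],-1)
    return (X-c["t"])@c["R"]
def ray(n,uv,z,c=None):
    c=c or bot.calibration(n); K=c["mtx"]; uv=np.atleast_2d(uv).astype(float)
    r=np.c_[(uv-K[:2,2])/[K[0,0],K[1,1]],np.ones(len(uv))]@c["R"]; o=-c["R"].T@c["t"]
    return o+r*((z-o[2])/r[:,2])[:,None]
```

Run:
```python
from h import *
A=np.load("top0.npz");p,d=A["p"],A["d"];W=cloud("top",d)
print("counter z",np.median(W[100:140,200:300,2]))
hsv=cv2.cvtColor(p,cv2.COLOR_RGB2HSV)
print(hsv[185,230],hsv[241,373],hsv[150,280],hsv[185,190])
def rect(m): 
    c=max(cv2.findContours(m.astype(np.uint8),0,1)[0],key=cv2.contourArea); return c[:,0].astype(float)
# board top at z=12: dark-brown region
b=np.zeros(d.shape,bool); b[140:240,100:265]=1
m=b&(p.sum(2)<220)&(p[...,0]>p[...,2]*1.3)&(np.arange(512)[None]>205)
r=cv2.minAreaRect(ray("top",rect(m),12)[:,:2].astype(np.float32)); print("bare board",r,cv2.boxPoints(r).tolist())
tin=b&(hsv[...,1]>150)&(p[...,0]>110)
w=W[b&(W[...,2]>60)]; r=cv2.minAreaRect(w[:,:2].astype(np.float32)); print("tins high",len(w),r,w[:,2].max())
bb=W[b&(W[...,2]>5)]; r=cv2.minAreaRect(bb[:,:2].astype(np.float32)); print("all board",r,cv2.boxPoints(r).tolist())
k=np.zeros(d.shape,bool); k[215:270,340:405]=1
t=W[k&(W[...,2]>40)]; r=cv2.minAreaRect(t[:,:2].astype(np.float32)); print("wedge flat",len(t),np.median(t[:,2]),r,t.mean(0))
t=W[k&(W[...,2]>4)]; r=cv2.minAreaRect(t[:,:2].astype(np.float32)); print("wedge all",len(t),r,cv2.boxPoints(r).tolist())
big=cv2.resize(p[130:270,230:410],None,fx=4,fy=4,interpolation=cv2.INTER_CUBIC); cv2.imwrite("pics/crop0.png",big[:,:,::-1])
```

```text
counter z -0.057951113304465354
[  8 153  60] [ 13 147 132] [ 31  44 161] [  1 227 127]
bare board ((573.6926879882812, 34.847225189208984), (147.84388732910156, 130.74334716796875), 7.4420695304870605) [[491.92626953125, 90.09358215332031], [508.860595703125, -39.548423767089844], [655.4591064453125, -20.399131774902344], [638.5247802734375, 109.24287414550781]]
tins high 3234 ((535.2440795898438, 119.30937957763672), (364.36700439453125, 159.06890869140625), 76.48595428466797) 887.0162218816114
all board ((515.8012084960938, 137.06478881835938), (243.37216186523438, 350.04608154296875), 7.171112060546875) [[373.21832275390625, 295.5283203125], [416.9156188964844, -51.779624938964844], [658.3840942382812, -21.39874267578125], [614.686767578125, 325.9092102050781]]
wedge flat 421 44.70943197391989 ((417.6165466308594, -199.94309997558594), (55.18584060668945, 316.6573791503906), 10.698202133178711) [ 440.59732665 -320.19359595   72.60321599]
wedge all 868 ((401.3252868652344, -215.12649536132812), (118.82767486572266, 332.2708435058594), 15.12287712097168) [[300.6259460449219, -70.24505615234375], [387.3121032714844, -391.0089111328125], [502.0246276855469, -360.0079345703125], [415.3384704589844, -39.24407958984375]]
```

View pics/crop0.png

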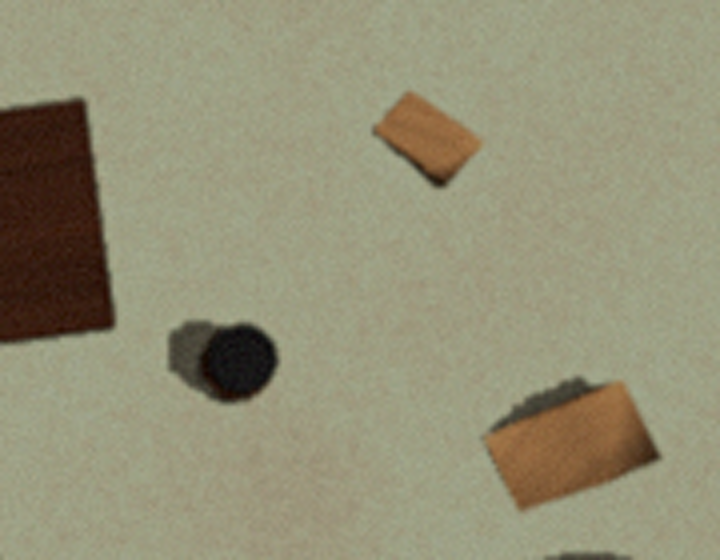

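The crop shows the big wedge at crop pixels (485–660, 382–510), clear of the jar. The depth has outliers, so I'll use robust fits with filtering.

Run:
```python
from h import *
for n,(r0,r1,c0,c1) in {"top":(212,272,340,405),"scene":(145,190,150,205)}.items():
    A=np.load(n+"0.npz");p,d=A["p"],A["d"];W=cloud(n,d)
    hsv=cv2.cvtColor(p,cv2.COLOR_RGB2HSV)
    m=np.zeros(d.shape,np.uint8); m[r0:r1,c0:c1]=1
    m&=((hsv[...,1]>90)&(hsv[...,0]<22)).astype(np.uint8)
    m=cv2.morphologyEx(m,cv2.MORPH_OPEN,np.ones((3,3)))
    e=cv2.erode(m,np.ones((3,3))).astype(bool)
    P=W[e&(W[...,2]>2)&(W[...,2]<50)&(d>0)]
    print(n,m.sum(),len(P))
    top=P[P[:,2]>42.5]; sl=P[(P[:,2]>8)&(P[:,2]<40)]
    for t in(top,sl):
        r=cv2.minAreaRect(t[:,:2].astype(np.float32)); print(len(t),np.median(t,0),r)
    A_=np.c_[sl[:,:2],np.ones(len(sl))]; g=np.linalg.lstsq(A_,sl[:,2],rcond=None)[0]
    print("slope grad",g, np.hypot(*g[:2]), np.degrees(np.arctan2(-g[1],-g[0])))
    if n=="top":
        r=cv2.minAreaRect(P[:,:2].astype(np.float32));print("all",r)
        c=max(cv2.findContours(m,0,1)[0],key=cv2.contourArea)
        q=cv2.approxPolyDP(c,4,True)[:,0];print(q.tolist(),ray(n,q,45)[:,:2].round(1).tolist(),ray(n,q,3)[:,:2].round(1).tolist())
A=np.load("top0.npz");p,d=A["p"],A["d"];W=cloud("top",d)
B=np.zeros(d.shape,bool);B[150:235,100:262]=1
R=W[B&(W[...,2]>70)&(W[...,2]<85)]; r=cv2.minAreaRect(R[:,:2].astype(np.float32));print("tins",r,cv2.boxPoints(r).round(1).tolist())
J=np.zeros(d.shape,bool);J[205:235,270:305]=1
j=W[J&(W[...,2]>20)&(W[...,2]<150)];print("jar",np.median(j,0),j.min(0),j.max(0))
J[:]=0;J[148:180,318:355]=1;j=W[J&(W[...,2]>5)&(W[...,2]<30)];print("small",np.median(j,0),j.min(0),j.max(0))
print("TCPrel tool", bot.calibration("wrist"))
```

```text
top 828 685
286 [ 442.33410852 -328.13292202   44.8327046 ] ((441.8612060546875, -327.8541564941406), (46.329124450683594, 40.01927947998047), 20.8886661529541)
329 [ 427.8762152  -296.07193153   24.75038354] ((427.74249267578125, -295.81256103515625), (46.52295684814453, 36.77116012573242), 23.69453239440918)
slope grad [ 3.69634564e-01 -8.76879840e-01 -3.93286765e+02] 0.9516028401229866 112.85707154143175
all ((435.199462890625, -312.3382568359375), (46.888214111328125, 73.5232162475586), 23.97941780090332)
[[385, 226], [352, 239], [359, 256], [393, 244]] [[469.3, -339.4], [439.2, -259.7], [399.8, -274.0], [427.1, -355.3]] [[471.9, -354.4], [440.4, -270.7], [399.1, -285.7], [427.7, -371.0]]
scene 496 288
119 [ 444.01076533 -331.20539008   45.65805071] ((444.2618103027344, -331.1802062988281), (46.97355270385742, 36.07151412963867), 25.13649559020996)
150 [ 435.99367733 -300.08732678   25.90314803] ((437.2425842285156, -308.7591247558594), (46.317596435546875, 58.96971130371094), 20.119096755981445)
slope grad [-1.05269502e-02 -6.24660660e-01 -1.58255528e+02] 0.6247493548889969 89.0
[... 263 characters left out ...]
296875]]
jar [ 481.39052995 -108.89529867   84.4871482 ] [ 461.82311959 -129.35837578   22.8819174 ] [502.14908559 -89.46247813  89.51177208]
small [ 627.20705772 -241.87445491   13.92279425] [ 598.12145331 -271.15140119    5.01742429] [ 657.11847708 -208.392089     20.30639367]
TCPrel tool {'mtx': array([[302.20508843,   0.        , 254.57204297],
       [  0.        , 302.20508843, 187.38478836],
       [  0.        ,   0.        ,   1.        ]]), 'R': array([[ 4.02722184e-01, -9.15321984e-01, -7.12866688e-04],
       [-8.83307499e-01, -3.88840433e-01,  2.61860610e-01],
       [-2.39963965e-01, -1.04827396e-01, -9.65105441e-01]]), 't': array([-525.37221164,  -32.12700651,  378.06162819])}
```

Wedge: flat-top centre about (442.5,-328.5), yaw about 113.3. Board: origin about (561,133), yaw 7.4. First I'll turn the tool about -89.5 about its z, opening at 85.

Careful with the scale: shifts go in shares of 500 mm and turns go in shares of 90 degrees. That gives: -8.1 degrees / 90 = -0.09.

>>> move_tool(
  ticks=[
    [[0,0,-0.09],[0,0,0],85],
    [[0,0,-0.09],[0,0,0],85],
    [[0,0,-0.09],[0,0,0],85],
    [[0,0,-0.09],[0,0,0],85],
    [[0,0,-0.09],[0,0,0],85],
    [[0,0,-0.09],[0,0,0],85],
    [[0,0,-0.09],[0,0,0],85],
    [[0,0,-0.09],[0,0,0],85],
    [[0,0,-0.09],[0,0,0],85],
    [[0,0,-0.09],[0,0,0],85],
    [[0,0,-0.09],[0,0,0],85],
  ],
)

```text
clock: 1.2
ee_pos: [212.0, -480.1, 231.0]
eef_rot: [180.0, -0.0, 113.3]
wrist_force: [0.5, 0.1, 0.4]
width: 85.3
grip_force: 0.0
```

Add to h.py:
```python
from scipy.spatial.transform import Rotation as Ro
def to(pos,yaw):
    s=bot.observe(); R=Ro.from_euler("xyz",s["eef_rot"],degrees=True)
    print("pos",s["ee_pos"].round(1),s["eef_rot"].round(2),"t",s["clock"],"F",s["wrist_force"].round(1),"w",round(s["width"],1))
    print("d tool",R.inv().apply(np.array(pos)-s["ee_pos"]).round(1),"rotvec",(R.inv()*Ro.from_euler("xyz",[180,0,yaw],degrees=True)).as_rotvec(degrees=True).round(2))
```

```bash
python3 -c "
from h import *
to([442.5,-328.5,150],113.3)"
```

```text
pos [ 212.  -480.1  231. ] [ 1.7999e+02 -4.0000e-02  1.1326e+02] t 1.2 F [0.5 0.1 0.4] w 85.3
d tool [ 48.2 271.6  81.1] rotvec [ 0.01 -0.04 -0.04]
```

To row units: 30 mm / 500 = 0.06, 17 mm / 500 = 0.034.

>>> move_tool(
  ticks=[
    [[0,0,0],[0.006,0.03,0.01],85],
    [[0,0,0],[0.01,0.06,0.018],85],
    [[0,0,0],[0.01,0.06,0.018],85],
    [[0,0,0],[0.01,0.06,0.018],85],
    [[0,0,0],[0.01,0.06,0.018],85],
    [[0,0,0],[0.01,0.06,0.018],85],
    [[0,0,0],[0.01,0.06,0.018],85],
    [[0,0,0],[0.01,0.06,0.018],85],
    [[0,0,0],[0.01,0.06,0.018],85],
    [[0,0,0],[0.01,0.034,0.008],85],
    [[0,0,0],[0,0,0],85],
    [[0,0,0],[0,0,0],85],
  ],
)

```text
clock: 2.4
ee_pos: [443.9, -329.5, 150.0]
eef_rot: [-180.0, -0.0, 112.9]
wrist_force: [-0.0, 0.1, 0.1]
width: 85.0
grip_force: 0.0
```

Run:
```python
from h import *
to([442.5,-328.5,150],113.3)
c=bot.calibration("wrist"); p,d=bot.capture("wrist"); cv2.imwrite("pics/w1.png",p[:,:,::-1])
W=cloud("wrist",d,c); np.savez("w1.npz",p=p,d=d,W=W)
hsv=cv2.cvtColor(p,cv2.COLOR_RGB2HSV)
near=(np.hypot(W[...,0]-436,W[...,1]+312)<65)&(hsv[...,1]>90)&(hsv[...,0]<22)&(d>0)
for lo,hi in((43,47),(8,40)):
    m=near&(W[...,2]>lo)&(W[...,2]<hi); m=cv2.morphologyEx(m.astype(np.uint8),cv2.MORPH_OPEN,np.ones((5,5)))>0
    t=W[m]; print(len(t),np.median(t,0),cv2.minAreaRect(t[:,:2].astype(np.float32)))
g=np.linalg.lstsq(np.c_[t[:,:2],np.ones(len(t))],t[:,2],rcond=None)[0]
print(g,np.degrees(np.arctan2(-g[1],-g[0])))
```

```text
pos [ 443.9 -329.5  150. ] [-1.7998e+02 -3.0000e-02  1.1285e+02] t 2.4 F [-0.   0.1  0.1] w 85.0
d tool [ 1.5 -0.9  0. ] rotvec [-0.02 -0.03 -0.45]
2472 [ 444.32746471 -333.488428     44.45906378] ((444.5645446777344, -333.8775634765625), (49.65755081176758, 38.55792999267578), 23.201873779296875)
2178 [ 429.81358378 -298.82739434   24.70125091] ((429.4576416015625, -298.288818359375), (49.866065979003906, 30.90077781677246), 22.849895477294922)
[ 3.94830096e-01 -9.19303657e-01 -4.19762847e+02] 113.24295338644406
```

View pics/w1.png

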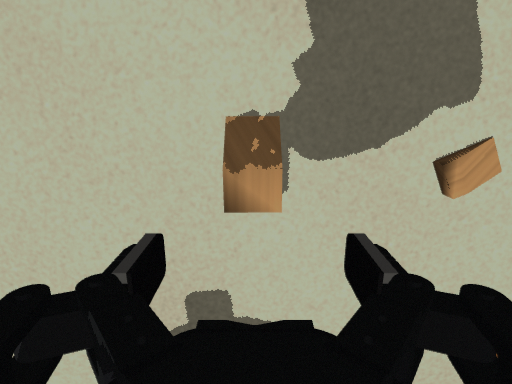

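The wedge is square to the image at (225–282, 116–212), and its flat-top centre is (444.5,-333.8). I'll correct by about -3.8 mm in x and +1.1 mm in y, then descend 141 mm and close.

To row units: 25 mm / 500 = 0.05, 20 mm / 500 = 0.04, -0.2 degrees / 90 = -0.0022.

```bash
python3 -c "
from h import *
to([444.5,-333.8,9],113.1)"
```

```text
pos [ 443.6 -330.1  150.3] [-179.99   -0.    112.83] t 2.45 F [ 0.6 -1.   0.3] w 85.0
d tool [ -3.8  -0.6 141.3] rotvec [-0.01 -0.   -0.27]
```

>>> move_tool(
  ticks=[
    [[0,0,-0.0022],[-0.008,-0.002,0.02],85],
    [[0,0,0],[0,0,0.04],85],
    [[0,0,0],[0,0,0.05],85],
    [[0,0,0],[0,0,0.05],85],
    [[0,0,0],[0,0,0.05],85],
    [[0,0,0],[0,0,0.036],85],
    [[0,0,0],[0,0,0.024],85],
    [[0,0,0],[0,0,0.012],85],
    [[0,0,0],[0,0,0],85],
    [[0,0,0],[0,0,0],85],
  ],
)

```text
clock: 3.45
ee_pos: [444.7, -334.6, 9.9]
eef_rot: [180.0, 0.0, 113.1]
wrist_force: [-0.8, 0.7, 0.4]
width: 85.1
grip_force: 0.0
```

```bash
python3 -c "
from h import *
to([444.5,-333.8,9],113.1)"
```

```text
pos [ 444.7 -334.6    9.9] [1.7998e+02 5.0000e-02 1.1311e+02] t 3.45 F [-0.8  0.7  0.4] w 85.1
d tool [0.8 0.1 0.9] rotvec [0.02 0.05 0.01]
```

>>> move_tool(
  ticks=[
    [[0,0,0],[0,0,0],40],
    [[0,0,0],[0,0,0],40],
    [[0,0,0],[0,0,0],40],
    [[0,0,0],[0,0,0],40],
    [[0,0,0],[0,0,0],40],
    [[0,0,0],[0,0,0],40],
    [[0,0,0],[0,0,0],40],
    [[0,0,0],[0,0,0],40],
    [[0,0,0],[0,0,0],40],
    [[0,0,0],[0,0,0],40],
  ],
)

```text
clock: 4.45
ee_pos: [444.8, -334.4, 10.0]
eef_rot: [180.0, 0.1, 113.1]
wrist_force: [-0.9, 0.5, 7.6]
width: 49.2
grip_force: 62.5
```

>>> move_tool(
  ticks=[
    [[0,0,0],[0,0,-0.02],40],
    [[0,0,0],[0,0,-0.04],40],
    [[0,0,0],[0,0,-0.05],40],
    [[0,0,0],[0,0,-0.05],40],
    [[0,0,0],[0,0,-0.04],40],
    [[0,0,0],[0,0,-0.02],40],
    [[0,0,0],[0,0,0],40],
  ],
)

```text
clock: 5.15
ee_pos: [445.0, -334.6, 120.6]
eef_rot: [180.0, 0.1, 113.1]
wrist_force: [-0.0, -0.5, -1.8]
width: 49.3
grip_force: 62.2
```

```bash
python3 -c "
from h import *
to([574.5,29.2,119.5],97.4)"
```

```text
pos [ 445.  -334.6  120.6] [1.7995e+02 1.1000e-01 1.1313e+02] t 5.15 F [-0.  -0.5 -1.8] w 49.3
d tool [283.7 262.    0.7] rotvec [ 0.06  0.11 15.73]
```

To row units: 28 mm / 500 = 0.056, 26 mm / 500 = 0.052.

>>> move_tool(
  ticks=[
    [[0,0,0],[0.02,0.02,0],40],
    [[0,0,0],[0.05,0.048,0],40],
    [[0,0,0],[0.056,0.052,0],40],
    [[0,0,0],[0.056,0.052,0],40],
    [[0,0,0],[0.056,0.052,0],40],
    [[0,0,0],[0.056,0.052,0],40],
    [[0,0,0],[0.056,0.052,0],40],
    [[0,0,0],[0.056,0.052,0],40],
    [[0,0,0],[0.056,0.052,0],40],
    [[0,0,0],[0.05,0.048,0],40],
    [[0,0,0],[0.016,0.036,0],40],
    [[0,0,0],[0,0,0],40],
  ],
)

```text
clock: 6.35
ee_pos: [578.4, 12.6, 117.9]
eef_rot: [-179.9, -0.1, 113.3]
wrist_force: [0.1, -0.3, -1.7]
width: 49.2
grip_force: 62.4
```

>>> move_tool(
  ticks=[
    [[0,0,0.0444],[0,0,0],40],
    [[0,0,0.0889],[0,0,0],40],
    [[0,0,0.0411],[0,0,0],40],
    [[0,0,0],[0,0,0],40],
    [[0,0,0],[0,0,0],40],
    [[0,0,0],[0,0,0],40],
  ],
)

```text
clock: 6.95
ee_pos: [577.8, 9.8, 119.0]
eef_rot: [-180.0, -0.0, 97.5]
wrist_force: [0.6, 0.1, -0.5]
width: 49.4
grip_force: 62.5
```

Run:
```python
from h import *
to([574.5,29.2,119.5],97.4)
for n in("wrist","top"):
    c=bot.calibration(n); p,d=bot.capture(n); cv2.imwrite(f"pics/{n}2.png",p[:,:,::-1])
    W=cloud(n,d,c); np.savez(n+"2.npz",p=p,d=d,W=W)
```

```text
pos [577.8   9.8 119. ] [-1.7997e+02 -1.0000e-02  9.7510e+01] t 6.95 F [ 0.6  0.1 -0.5] w 49.4
d tool [19.6 -0.7 -0.5] rotvec [-0.03 -0.01  0.11]
```

View pics/wrist2.png

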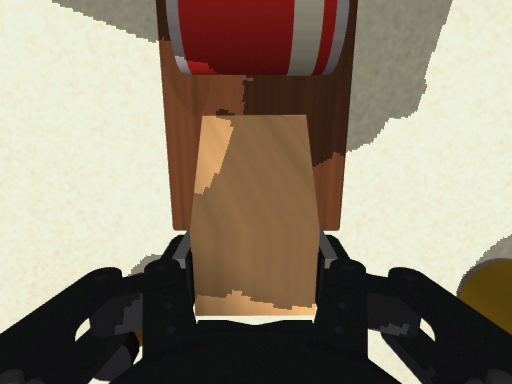

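The wedge is held square to the board, with its thin edge at (202–307,115). The last tin fills columns 168–348 down to row 75, and the board end is at row 230. Next I'll measure the tin, board and toe from this view.

Run:
```python
from h import *
A=np.load("wrist2.npz");p,d,W=A["p"],A["d"],A["W"]
ok=d>0
b=ok&(abs(W[...,2]-12)<2.5); b[:60]=0
b=cv2.morphologyEx(b.astype(np.uint8),cv2.MORPH_OPEN,np.ones((5,5)))>0
t=W[b]; r=cv2.minAreaRect(t[:,:2].astype(np.float32)); print("board",len(t),np.median(t[:,2]),r,cv2.boxPoints(r).round(1).tolist())
o=np.array([561,133.3]);u=np.array([-.1288,.9917]);v=np.array([.9917,.1288])
f=lambda P:np.c_[(P[:,:2]-o)@v,(P[:,:2]-o)@u,P[:,2]]
def lim(s,m):
    q=f(W[m]);print(s,len(q),np.percentile(q,[1,50,99],axis=0).round(1).tolist())
lim("board(x,y)",b)
v_,u_=np.mgrid[:384,:512]
m=ok&(v_<80)&(u_>165)&(u_<355)&(W[...,2]>20)&(W[...,2]<85);m=cv2.erode(m.astype(np.uint8),np.ones((3,3)))>0
lim("tin",m)
q=f(W[m]); k=(q[:,2]>48)
from scipy.optimize import least_squares
s=least_squares(lambda c:np.hypot(q[k,1]-c[0],q[k,2]-c[1])-33,[-3,45],loss="soft_l1");print("tin centre y,z",s.x,np.abs(s.fun).mean(), k.sum())
m=ok&(v_>110)&(v_<290)&(u_>185)&(u_<325)&(W[...,2]>95);lim("wedge",cv2.erode(m.astype(np.uint8),np.ones((3,3)))>0)
print("tcp",f(bot.observe()["ee_pos"][None]))
# top: last tin
A=np.load("top2.npz");p,d,W=A["p"],A["d"],A["W"]
B=np.zeros(d.shape,bool);B[150:235,100:230]=1
lim("tins top",B&(W[...,2]>70)&(W[...,2]<85))
```

```text
board 14492 11.42423854941513 ((576.3109741210938, 38.605201721191406), (149.04550170898438, 141.49453735351562), 7.4001383781433105) [[493.29998779296875, 99.19999694824219], [511.5, -41.20000076293945], [659.2999877929688, -22.0], [641.0999755859375, 118.4000015258789]]
board(x,y) 14492 [[-70.2, -161.8, 9.8], [6.2, -63.3, 11.4], [76.2, -28.9, 13.0]]
tin 12064 [[-44.8, -38.3, 50.4], [3.7, -20.6, 74.0], [51.0, -4.3, 78.9]]
tin centre y,z [-5.65865412 44.68050173] 0.5269514350168437 12048
wedge 20397 [[-22.9, -129.8, 112.7], [1.7, -99.0, 146.9], [26.9, -64.7, 158.4]]
tcp [[   0.92774943 -124.59897055  119.15562421]]Traceback (most recent call last):
  File "<stdin>", line 23, in <module>
  File "<stdin>", line 10, in lim
    return _quantile_unchecked(
        a, q, axis, out, overwrite_input, method, keepdims, weights)
    return _ureduce(a,
                    func=_quantile_ureduce_func,
    ...<5 lines>...
                    overwrite_input=overwrite_input,
                    method=method)
    r = func(a, **kwargs)
    result = _quantile(arr,
                       quantiles=q,
    ...<2 lines>...
                       out=out,
                       weights=wgt)
    slices_having_nans = np.isnan(arr[-1, ...])
                                  ~~~^^^^^^^^^
IndexError: index -1 is out of bounds for axis 0 with size 0
```

Relative to the tin in this view, the wedge is 1 mm off the midline and its toe is about 58.5 mm from the tin's centre. I'll advance 17 mm (about 24 short), then lower 96 mm.

To row units: 20 mm / 500 = 0.04, 18 mm / 500 = 0.036.

>>> move_tool(
  ticks=[
    [[0,0,0],[0.018,0.001,0],40],
    [[0,0,0],[0.016,0.001,0],40],
    [[0,0,0],[0,0,0.02],40],
    [[0,0,0],[0,0,0.04],40],
    [[0,0,0],[0,0,0.04],40],
    [[0,0,0],[0,0,0.036],40],
    [[0,0,0],[0,0,0.024],40],
    [[0,0,0],[0,0,0.016],40],
    [[0,0,0],[0,0,0.008],40],
    [[0,0,0],[0,0,0.004],40],
    [[0,0,0],[0,0,0],40],
    [[0,0,0],[0,0,0],40],
  ],
)

```text
clock: 8.25
ee_pos: [577.3, 26.9, 25.8]
eef_rot: [180.0, 0.0, 97.4]
wrist_force: [0.9, -0.8, -1.0]
width: 49.4
grip_force: 62.4
```

Run:
```python
from h import *
to([575.4,26.7,22],97.4)
for n in("wrist","scene"):
    c=bot.calibration(n); p,d=bot.capture(n); cv2.imwrite(f"pics/{n}3.png",p[:,:,::-1] if n=="wrist" else cv2.resize(p[150:290,200:400,::-1],None,fx=4,fy=4))
    np.savez(n+"3.npz",p=p,d=d,W=cloud(n,d,c))
```

```text
pos [577.3  26.9  25.8] [1.7995e+02 1.0000e-02 9.7420e+01] t 8.25 F [ 0.9 -0.8 -1. ] w 49.4
d tool [ 0.1 -1.9  3.8] rotvec [0.05 0.01 0.02]
```

View pics/scene3.png

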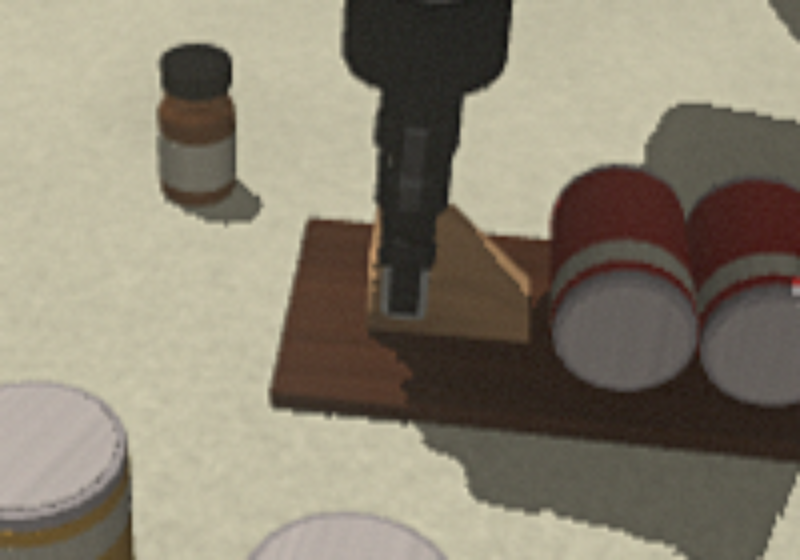

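The wedge (crop 370–530, 210–340) hangs about 4 mm above the board, short of the undisturbed tin row. I'll lower it to contact.

To row units: 1.5 mm / 500 = 0.003, 1 mm / 500 = 0.002.

>>> move_tool(
  ticks=[
    [[0,0,0],[0,0,0.003],40],
    [[0,0,0],[0,0,0.002],40],
    [[0,0,0],[0,0,0.001],40],
    [[0,0,0],[0,0,0.001],40],
    [[0,0,0],[0,0,0],40],
    [[0,0,0],[0,0,0],40],
  ],
)

```text
clock: 8.95
ee_pos: [576.9, 26.9, 22.0]
eef_rot: [180.0, 0.0, 97.4]
wrist_force: [-3.7, 0.4, 5.2]
width: 49.0
grip_force: 62.8
```

>>> move_tool(
  ticks=[
    [[0,0,0],[0,0,0.001],40],
    [[0,0,0],[0,0,0],40],
    [[0,0,0],[0,0,0],40],
  ],
)

```text
clock: 9.25
ee_pos: [576.9, 26.9, 21.9]
eef_rot: [180.0, 0.0, 97.4]
wrist_force: [-5.0, 0.6, 14.3]
width: 49.2
grip_force: 64.1
```

Run:
```python
from h import *
o=np.array([561,133.3]);u=np.array([-.1288,.9917]);v=np.array([.9917,.1288])
A=np.load("wrist3.npz");p,d,W=A["p"],A["d"],A["W"]
f=lambda P:np.stack([(P[...,:2]-o)@v,(P[...,:2]-o)@u,P[...,2]],-1)
Q=f(W);print("tcp",f(bot.observe()["ee_pos"]))
hsv=cv2.cvtColor(p,cv2.COLOR_RGB2HSV)
m=(d>0)&(abs(Q[...,0])<28)&(Q[...,2]>22)&(Q[...,2]<58)&(Q[...,1]<-48)&(Q[...,1]>-90);q=Q[m];print("slope",len(q),np.percentile(q,[1,50,99],axis=0).round(1).tolist())
k=abs(q[:,2]-38)<18;a=np.polyfit(q[k,1],q[k,2],1);print("line",a,"y at z=18.7(toe)",(18.7-a[1])/a[0])
m=(d>0)&(abs(Q[...,0]-3)<50)&(Q[...,2]>50)&(Q[...,2]<85)&(Q[...,1]>-40)&(Q[...,1]<20);q=Q[m]
from scipy.optimize import least_squares
s=least_squares(lambda c:np.hypot(q[:,1]-c[0],q[:,2]-c[1])-33,[-3,45],loss="soft_l1");print("tin",s.x,len(q),np.percentile(q[:,0],[1,99]))
```

```text
tcp [   2.04157505 -107.54850303   21.94786569]
slope 11566 [[-21.2, -86.3, 22.4], [3.3, -70.8, 42.6], [27.5, -50.4, 57.7]]
line [ -0.99463013 -27.83477478] y at z=18.7(toe) -46.786009419366444
tin [-5.65569058 44.6039412 ] 31305 [-45.32999461  51.37947212]
```

View pics/wrist3.png

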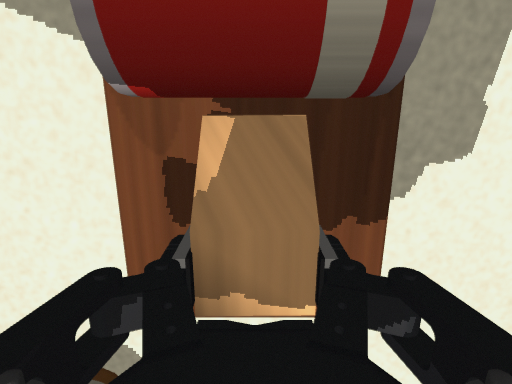

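The thin edge (202–307,115) is square to the tin and centred, the toe is about 41 mm from the tin's centre, and the wedge rests on the board. I'll ease the downward force and slide in.

To row units: 2 mm / 500 = 0.004, 1 mm / 500 = 0.002.

>>> move_tool(
  ticks=[
    [[0,0,0],[0,0,-0.0014],40],
    [[0,0,0],[0.002,0,0],40],
    [[0,0,0],[0.004,0,0],40],
    [[0,0,0],[0.004,0,0],40],
    [[0,0,0],[0.004,0,0],40],
    [[0,0,0],[0.004,0,0],40],
    [[0,0,0],[0.004,0,0],40],
    [[0,0,0],[0.004,0,0],40],
    [[0,0,0],[0.002,0,0],40],
    [[0,0,0],[0.002,0,0],40],
    [[0,0,0],[0,0,0],40],
    [[0,0,0],[0,0,0],40],
  ],
)

```text
clock: 10.45
ee_pos: [574.9, 42.0, 22.0]
eef_rot: [180.0, -0.0, 97.4]
wrist_force: [0.3, 1.2, 2.5]
width: 49.1
grip_force: 62.6
```

>>> move_tool(
  ticks=[
    [[0,0,0],[0.002,0,0],40],
    [[0,0,0],[0.002,0,0],40],
    [[0,0,0],[0.002,0,0],40],
    [[0,0,0],[0,0,0],40],
    [[0,0,0],[0,0,0],40],
  ],
)

```text
clock: 10.95
ee_pos: [574.6, 44.9, 22.0]
eef_rot: [180.0, -0.0, 97.4]
wrist_force: [0.4, -1.7, 3.2]
width: 49.7
grip_force: 62.6
```

>>> move_tool(
  ticks=[
    [[0,0,0],[0.002,0,0],40],
    [[0,0,0],[0.002,0,0],40],
    [[0,0,0],[0,0,0],40],
    [[0,0,0],[0,0,0],40],
  ],
)

```text
clock: 11.35
ee_pos: [574.3, 46.9, 22.0]
eef_rot: [180.0, -0.0, 97.4]
wrist_force: [1.3, -1.3, 2.6]
width: 49.0
grip_force: 62.7
```

Create m.py:
```python
from h import *
import sys
from scipy.optimize import least_squares
o=np.array([561,133.3]);u=np.array([-.1288,.9917]);v=np.array([.9917,.1288])
f=lambda P:np.stack([(P[...,:2]-o)@v,(P[...,:2]-o)@u,P[...,2]],-1)
c=bot.calibration("wrist");e=bot.observe()["ee_pos"];p,d=bot.capture("wrist");Q=f(cloud("wrist",d,c));print("tcp",f(e))
cv2.imwrite(f"pics/{sys.argv[1]}.png",p[:,:,::-1])
m=(d>0)&(abs(Q[...,0])<28)&(Q[...,2]>30)&(Q[...,2]<54)&(Q[...,1]<-36)&(Q[...,1]>-75);q=Q[m]
# keep points near the 45 degree slope only
s0=np.median(q[:,1]+q[:,2]);k=abs(q[:,1]+q[:,2]-s0)<4;print("toe y",np.median(q[k,1]+q[k,2])-15,k.sum(),"x",np.percentile(q[k,0],[1,50,99]))
m=(d>0)&(abs(Q[...,0]-3)<50)&(Q[...,2]>58)&(Q[...,2]<85)&(Q[...,1]>-36)&(Q[...,1]<20);q=Q[m]
s=least_squares(lambda c:np.hypot(q[:,1]-c[0],q[:,2]-c[1])-33,[-3,45],loss="soft_l1");print("tin",s.x,len(q))
```

```bash
python3 m.py w4
```

```text
tcp [  2.08033758 -87.43661065  22.0072941 ]
toe y -26.79184689177274 8410 x [-21.47179189   3.02879837  27.39491253]
tin [-5.56135889 44.68130011] 51742
```

The toe is about 4 mm short of touching and the tin hasn't moved. I'll creep in 2.5 mm, then release and lift.

To row units: 1 mm / 500 = 0.002, 0.5 mm / 500 = 0.001.

>>> move_tool(
  ticks=[
    [[0,0,0],[0.002,0,0],40],
    [[0,0,0],[0.002,0,0],40],
    [[0,0,0],[0.001,0,0],40],
    [[0,0,0],[0,0,0],40],
    [[0,0,0],[0,0,0],40],
  ],
)

```text
clock: 11.9
ee_pos: [574.0, 49.3, 22.0]
eef_rot: [180.0, -0.0, 97.4]
wrist_force: [0.4, -1.1, 3.4]
width: 49.0
grip_force: 62.7
```

>>> move_tool(
  ticks=[
    [[0,0,0],[0,0,0],55],
    [[0,0,0],[0,0,0],65],
    [[0,0,0],[0,0,0],80],
    [[0,0,0],[0,0,0],80],
    [[0,0,0],[0,0,0],80],
    [[0,0,0],[0,0,0],80],
    [[0,0,0],[0,0,0],80],
  ],
)

```text
clock: 12.6
ee_pos: [574.0, 49.2, 22.0]
eef_rot: [180.0, -0.0, 97.4]
wrist_force: [-0.3, 0.8, 0.2]
width: 79.7
grip_force: 0.0
```

>>> move_tool(
  ticks=[
    [[0,0,0],[0,0,-0.008],80],
    [[0,0,0],[0,0,-0.016],80],
    [[0,0,0],[0,0,-0.03],80],
    [[0,0,0],[0,0,-0.04],80],
    [[0,0,0],[0,0,-0.04],80],
    [[0,0,0],[0,0,-0.03],80],
    [[0,0,0],[0,0,-0.01],80],
    [[0,0,0],[0,0,0],80],
    [[0,0,0],[0,0,0],80],
  ],
)

```text
clock: 13.5
ee_pos: [573.7, 49.2, 108.5]
eef_rot: [-180.0, -0.0, 97.4]
wrist_force: [-0.3, 0.1, -0.3]
width: 80.0
grip_force: 0.0
```

```bash
python3 m.py w5
```

```text
tcp [  1.78121448 -84.99321967 108.46349048]
toe y -24.360924483068843 2769 x [-21.54993173   2.56382898  27.28468886]
tin [-5.52276398 44.72321365] 17753
```

View pics/w5.png

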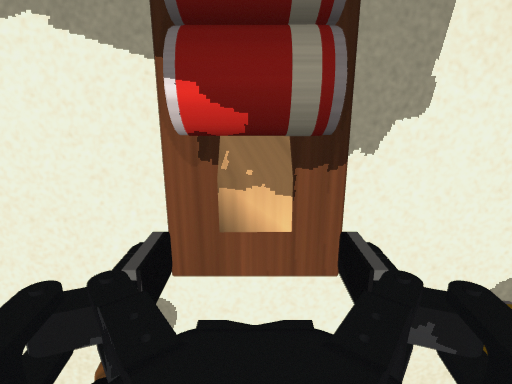

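The released wedge (218–293, 135–232) stands square and centred under the last tin, with its toe about 2 mm short of touching. The tins are still in place, so I'm handing in.

```bash
python3 -c "
from rig import bot
print(bot.finish_job())"
```

```text
the job is handed in; nothing more can be done
None
```

I handed the job in with the bigger wedge released flat on the board, square and midway under the last tin, its thin edge about 2 mm short of touching; the last tin had not moved by measurement, and no verdict came back.

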